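# Sort the loose screws, hex key and bush into the parts trays

## Task

Tidy the loose parts on the bench into the three grey trays: the two black screws go into the tray that already holds a screw, the hex key into the tray that already holds a hex key, and the brass bush into the empty tray. Each part must end lying flat on the floor of its tray, not on top of another part or on the rim. Leave the elbow fitting and the ball bearing where they are.

Things in the scene. Friction and masses are not known exactly. Their poses are not given: they have to be found in the camera images.
- screw_long_mid (a point): the long black socket-head screw, lying: 90 mm long, shank 10 mm across, round head 15 mm across and 10 mm long. The point is the middle of its length, on its axis, 7 mm above what it lies on. Its y axis runs along the screw towards the head (head end +45 mm, tip -45 mm), x across it.
- screw_short_mid (a point): the shorter black socket-head screw, lying: 60 mm long, shank 10 mm across, round head 15 mm across and 10 mm long. The point is the middle of its length, on its axis, 7 mm above what it lies on. Its y axis runs along the screw towards the head (head end +30 mm, tip -30 mm), x across it.
- hexkey_mid (a point): the grey L-shaped hex key, lying flat: 84 mm long, 7 mm thick, bar 8 mm wide. The point is the middle of the length of its long arm, half-way up (3.5 mm). Its y axis runs along the long arm (+37 mm to the straight end, -47 mm to the bend); the short arm points to its -x and reaches 18 mm from the point's line.
- bush_mid (a point): the brass bush, a barrel lying on its side: 94 mm long, 52 mm across, 0.6 kg. The point is its centre, 26 mm above what it lies on. Its y axis runs along the barrel (ends at +-47 mm); take it across the barrel, along its x.
- tray_screw: the tray with one black screw already in it: one of three equal grey steel trays, fixed to the bench, 130 mm (its x) by 160 mm (its y), walls 3 mm thick, rim 22 mm above the bench, floor 3 mm above the bench. The origin is the centre of its underside, z up. Its own screw (70 mm, fixed) lies along the tray's x by the wall at the tray's +y side, and covers x -35 to +35 mm, y +54 to +70 mm, up to 19 mm above the bench; the rest of the floor is free.
- tray_key: the tray with a black L-shaped hex key already in it (fixed): same tray, size and origin as the others. Its key lies along the tray's x by the wall at the tray's +y side, and covers x -43 to +43 mm, y +43 to +69 mm, up to 9 mm above the bench; the rest of the floor is free.
- tray_empty: the empty tray: same tray, size and origin as the others, nothing in it.
- elbow_mid (a point): a bystander, not to be disturbed: a black hydraulic elbow fitting with yellowish nuts, 63 x 82 mm, 44 mm high, loose among the things to be sorted. The point is its centre, 22 mm above the bench.
- ball_bearing_mid (a point): a bystander, not to be disturbed: a ball bearing lying flat, 72 mm across, 18 mm thick, loose. The point is its centre, 9 mm above the bench.

How it is judged (in metres and radians):
At the end, for the whole second after the job is handed in: Both screws in the tray with a screw, hex key in the tray with a key, bush in the empty tray: each level within 0.17 rad, its centre within 58 mm (x) and 74 mm (y) of the tray's, at most 7 mm above its height when lying on the floor, all at rest; elbow and bearing moved under 20 mm (x of screw_long_mid in the frame of tray_screw between -0.058 and 0.058 m and y of screw_long_mid in the frame of tray_screw between -0.074 and 0.074 m and z of each of screw_long_mid, screw_short_mid in the frame of tray_screw below 0.017 m and angle between screw_long_mid's own y axis and vertical between 1.4 and 1.74 rad and linear speed of each of screw_long, screw_short, hexkey, bush below 0.02 m/s and x of screw_short_mid in the frame of tray_screw between -0.058 and 0.058 m and y of screw_short_mid in the frame of tray_screw between -0.074 and 0.074 m and angle between screw_short_mid's own y axis and vertical between 1.4 and 1.74 rad and x of hexkey_mid in the frame of tray_key between -0.058 and 0.058 m and y of hexkey_mid in the frame of tray_key between -0.074 and 0.074 m and z of hexkey_mid in the frame of tray_key below 0.011 m and angle between hexkey_mid's own y axis and vertical between 1.4 and 1.74 rad and x of bush_mid in the frame of tray_empty between -0.058 and 0.058 m and y of bush_mid in the frame of tray_empty between -0.074 and 0.074 m and z of bush_mid in the frame of tray_empty below 0.036 m and angle between bush_mid's own y axis and vertical between 1.4 and 1.74 rad); the robot touches nothing.
It fails at once if the elbow fitting is moved 20 mm or more (distance of elbow_mid from where it was at the start of the episode above 0.02 m).
It fails at once if the ball bearing is moved 20 mm or more (distance of ball_bearing_mid from where it was at the start of the episode above 0.02 m).
It also fails if it takes over 128 s, if anything falls off the work surface, if the arm or the gripper's body presses on something with over 40 N, if the wrist force passes 120 N, or if a joint passes its speed limit or range.

## Robot

A 7-joint arm with a two-finger parallel gripper is mounted at the origin on a cart in front of the work surface, level with it; the furniture and walls round the work are solid. World frame = base frame: x ahead of the robot, y to its left, z up, the work surface at z = 0. Lengths are in mm, angles in degrees, forces in N, time in s.
With the tool pointing down it reaches from about 425 to 875 mm from the base axis. Payload 9.9 kg.
Tool frame: the origin (TCP) lies on the front face of the gripper's body, between the roots of the fingers; the fingertips stand 73 mm ahead of it and the grasp point (between the pads) lies 54 mm ahead of it (tips_ahead is the distance from the TCP to the fingertips, in mm); z points along the fingers, y is the line along which they close (so a half turn about z gives the same grasp; the last joint's range is limited). The gripper opens to 85 mm and grips with 20 to 120 N. Pads are 22 mm wide; open, the fingers measure 114 mm over their backs; the gripper's body (76 mm by 85 mm) begins 54 mm behind the grasp point. The pads swing forward as they close: fully open they stand 13 mm farther back than shut.
Start: joints at [70.543, 32.985, 1.427, 82.34, -0.859, 64.687, -3.237], TCP at [170.793, -653.04, 303.889] pointing down, gripper open.
Joint ranges: [-157.87, 157.87], [-19.46, 123.44], [-87.15, 90], [11.01, 140.99], [-62.26, 242.26], [9.8, 113.94], [-161.44, 161.44]. Speed limits (degrees/s): [127.2, 127.2, 172.46, 172.46, 180, 180, 180].

## Interface

Orientations are given as [roll, pitch, yaw] about the fixed x, y, z axes, in that order (R = Rz(yaw) Ry(pitch) Rx(roll)).
In Python, from workcell import * gives the robot as it stands.
- The arm moves only by the tool send_rows, never from a script. Its argument "moves" is a list of rows, each a list of 2 entries, a list of its own where there are three numbers: the shift along the world's x, y, z in units of 25 mm (1.0 is 25 mm), then the turn, a rotation vector about the world's x, y, z in units of 5 degrees (1.0 is 5 degrees). A call has 1 to 20 rows; each row shifts and turns the commanded pose from where the row before left it; what a row does not reach is not made up. A row lasts 1/12 s, in which the tool goes at most 41.7 mm and 7.16 degrees, less where a joint would pass 70% of its speed; a pose out of reach is approached as far as the arm can. A call with a number of a shift or a turn outside -1 to 1 is refused whole. A call with a gripper value outside its range is refused whole. "claw" is the gripper command: -1 is fully open, 1 is shut, values between are in proportion, set as the call begins (left out, the last holds). The fingers move at their own pace and stop on an object; the grip force is fixed at half the most. Time passes only in rows, so rows that do not move let the fingers close. It gives the time, the measured TCP pose, the force, the opening and the grip force at its end, in the units of the state.
- state(): the state, without advancing time (a new reading comes with each control period).
- camera(name): name is "side" or "top"; returns a dict with "img" (480x640x3 uint8, blue, green, red), "camera_matrix" (3x3 intrinsics, pixels), "pose" (4x4, takes a point from camera to world coordinates). Camera axes: x right, y up, looking along -z (the intrinsics and any distortion apply to the point x, -y, -z); pixel columns grow to the right and rows downward; lengths in mm; the calibration is good to about 2 mm. A picture is of the moment at which its call begins. There is no depth.
- job_done(): hands the job in; it is judged then, once.
The state is a dict: "t": time; "qpos": joint angles; "joint_velocities": joint speeds; "joint_efforts": joint torques, N m; "position": TCP position; "tcp_rot": TCP orientation; "force": force on the tool from outside, world axes, zero at the start; "moment": the same for the moment, N m; "grip_width": opening from 0.0 (shut) to 1.0 (fully open); "grip_force": force on a finger pad.
Only numpy, scipy, OpenCV 4.12 (cv2) and the standard library are available. Lean on these libraries where they do the work, as an engineer would, in place of code of your own. Each camera call takes 0.05 s, during which the arm holds its last target. There are 200 camera calls.

## Working session

There is one attempt and no reset: what is moved stays moved. The work goes in short steps, Python scripts to look and compute and a tool call to move; the robot and the scene stay as the last step left them, time stands still between calls to the robot, and variables do not carry over. Pictures are saved under pics/ and viewed, at most 14 in all, crops included, and the job is handed in when it is done.

Besides the shell and the picture viewer there is one more tool, called after "Emit:" by a JSON object that holds its "op" and its "data", one argument or row to a line. send_rows: Moves the arm, as the interface text tells. Shifts and turns lie within -1 to 1; 1 stands for 25 mm of shift or 5 degrees of turn. Its arguments: {"type":"object","properties":{"moves":{"type":"array","items":{"type":"array"}},"claw":{"type":"number"}},"required":["moves"]}

```bash
mkdir -p pics
cat > h.py <<'E'
from workcell import *
import numpy as np, cv2
def grab(n,f=None):
    c=camera(n)
    if f: cv2.imwrite('pics/'+f,c['img'])
    return c
def ray(c,u,v,z):
    K=np.array(c['camera_matrix'],float);P=np.array(c['pose'],float)
    d=np.linalg.inv(K)@[u,v,1]; d=P[:3,:3]@[d[0],-d[1],-d[2]]; o=P[:3,3]
    return o+d*(z-o[2])/d[2]
E
python3 - <<'E'
from h import *
import pickle
for n in('top','side'):
    c=grab(n,n+'0.png'); pickle.dump(c,open(n+'0.pkl','wb')); print(c['camera_matrix'],np.round(c['pose'],3), [k for k in c])
s=state();print(s)
E
```

```text
[[548.31504298   0.         320.14477584]
 [  0.         548.31504298 243.67703098]
 [  0.           0.           1.        ]] [[ 1.700000e-02  9.830000e-01 -1.810000e-01  3.337850e+02]
 [-1.000000e+00  1.600000e-02 -1.000000e-02 -5.420800e+01]
 [-7.000000e-03  1.810000e-01  9.830000e-01  1.128468e+03]
 [ 0.000000e+00  0.000000e+00  0.000000e+00  1.000000e+00]] ['img', 'camera_matrix', 'pose']
[[589.24810866   0.         321.71075895]
 [  0.         589.24810866 237.22299026]
 [  0.           0.           1.        ]] [[-9.80000e-01  1.27000e-01 -1.56000e-01  3.70689e+02]
 [-2.00000e-01 -5.33000e-01  8.22000e-01  8.44781e+02]
 [ 2.10000e-02  8.37000e-01  5.47000e-01  6.59960e+02]
 [ 0.00000e+00  0.00000e+00  0.00000e+00  1.00000e+00]] ['img', 'camera_matrix', 'pose']
{'t': 0.1, 'qpos': array([70.54524102, 33.02787393,  1.42354578, 82.37843516, -0.86285982,
       64.68671814, -3.237502  ]), 'joint_velocities': array([-0.06711945, -0.04770805, -0.03172499, -0.12364484, -0.03707344,
        0.03470778, -0.07839728]), 'joint_efforts': array([ 6.71761605e-03, -7.67303967e+01,  2.25824252e+00, -2.86605424e+01,
        1.59082271e-02,  8.52641766e-03, -4.71213059e-05]), 'position': array([ 170.71547388, -652.77054787,  303.14801323]), 'tcp_rot': array([-1.79917475e+02,  1.03151775e-03,  1.46536034e+01]), 'force': array([ 0.04875933, -0.22403863,  0.22329878]), 'moment': array([ 0.01243263,  0.02005943, -0.01466094]), 'grip_force': 0.0, 'grip_width': 0.9994729798587618}
```

View pics/top0.png

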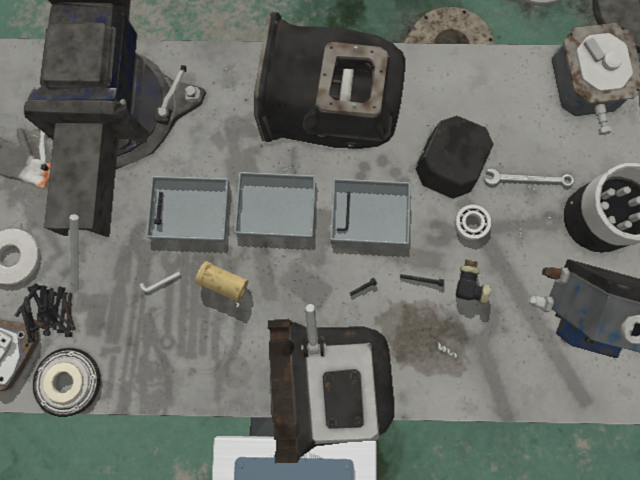

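View pics/side0.png

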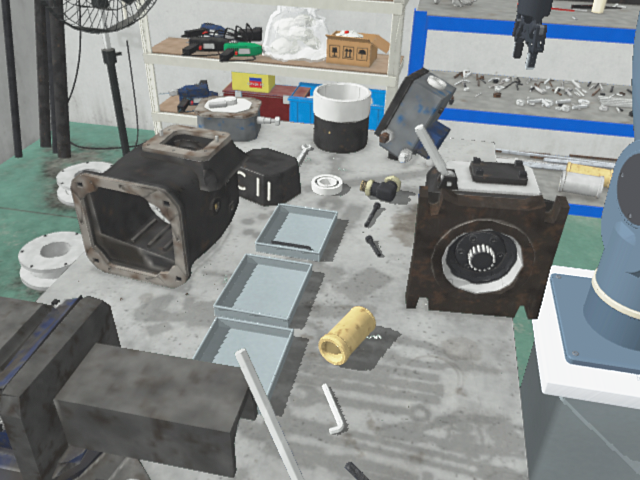

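The top view has the trays in a row: screw tray (189,209), empty tray (277,205), key tray (370,211). Below them lie the hex key (160,283), bush (222,281), short screw (362,287) and long screw (422,280). The elbow is at (472,283) and the bearing at (473,222). I'll segment these.

```bash
cat > seg.py <<'E'
from h import *
import pickle
c=pickle.load(open('top0.pkl','rb')); im=c['img']
hsv=cv2.cvtColor(im,cv2.COLOR_BGR2HSV); g=hsv[...,2]
def comp(mask,box,nm,z):
    x0,y0,x1,y1=box; m=np.zeros(mask.shape,np.uint8); m[y0:y1,x0:x1]=mask[y0:y1,x0:x1]
    cs,_=cv2.findContours(m,cv2.RETR_EXTERNAL,cv2.CHAIN_APPROX_NONE)
    k=max(cs,key=cv2.contourArea); p=k[:,0,:]
    w=np.array([ray(c,u,v,z)[:2] for u,v in p],np.float32)
    r=cv2.minAreaRect(w); b=cv2.boxPoints(r)
    print(nm,'n',len(p),'rect c',np.round(r[0],1),'size',np.round(r[1],1),'ang',round(r[2],1),'\n box',np.round(b,1).tolist(),'mean px',p.mean(0).round(1), 'bbox',p.min(0),p.max(0))
u8=lambda m:(m*255).astype(np.uint8)
comp(u8(g<75),(390,268,452,295),'long',7)
comp(u8(g<75),(340,270,385,305),'short',7)
comp(u8((hsv[...,1]>70)&(g>90)),(190,255,255,310),'bush',26)
comp(u8(g>185),(135,265,190,300),'hexkey',3.5)
comp(u8((g<75)|(hsv[...,1]>80)),(454,255,496,310),'elbow',22)
for nm,b in(('tscrew',(140,165,233,260)),('tempty',(233,165,322,260)),('tkey',(325,170,418,262))):
    x0,y0,x1,y1=b; m=u8((hsv[...,0]>85)&(hsv[...,0]<125)&(hsv[...,1]>22)); comp(m,b,nm,22)
crop=cv2.resize(im[165:315,130:330],None,fx=4,fy=4,interpolation=cv2.INTER_CUBIC); cv2.imwrite('pics/cl.png',crop)
crop=cv2.resize(im[165:315,320:520],None,fx=4,fy=4,interpolation=cv2.INTER_CUBIC); cv2.imwrite('pics/cr.png',crop)
E
python3 seg.py
```

```text
long n 93 rect c [ 470.6 -252.1] size [89.8 14.2] ang 78.9 
 box [[455.0, -294.79998779296875], [469.0, -297.6000061035156], [486.20001220703125, -209.39999389648438], [472.29998779296875, -206.6999969482422]] mean px [422.2 279.6] bbox [400 275] [443 286]
short n 56 rect c [ 449.4 -131.8] size [13.6 58.4] ang 33.1 
 box [[427.79998779296875, -111.0999984741211], [459.6000061035156, -159.89999389648438], [471.1000061035156, -152.5], [439.20001220703125, -103.5999984741211]] mean px [363.3 287. ] bbox [350 278] [376 295]
bush n 130 rect c [456.6 156.8] size [102.8  50.4] ang 66.4 
 box [[412.8999938964844, 119.80000305175781], [459.1000061035156, 99.5999984741211], [500.20001220703125, 193.89999389648438], [454.1000061035156, 214.0]] mean px [221.6 281.1] bbox [196 261] [247 300]
hexkey n 77 rect c [455.9 286.3] size [15.1 79.3] ang 18.7 
 box [[436.0, 321.3999938964844], [461.5, 246.3000030517578], [475.79998779296875, 251.1999969482422], [450.29998779296875, 326.29998779296875]] mean px [158.8 282.2] bbox [141 273] [178 289]
elbow n 101 rect c [ 454.6 -349.3] size [57.6 57.5] ang 77.6 
 box [[420.29998779296875, -371.29998779296875], [476.5, -383.6000061035156], [488.8999938964844, -327.3999938964844], [432.70001220703125, -315.0]] mean px [469.5 287.8] bbox [456 270] [483 303]Traceback (most recent call last):
  File "seg.py", line 19, in <module>
    x0,y0,x1,y1=b; m=u8((hsv[...,0]>85)&(hsv[...,0]<125)&(hsv[...,1]>22)); comp(m,b,nm,22)
                                                                           ~~~~^^^^^^^^^^^
  File "seg.py", line 8, in comp
    k=max(cs,key=cv2.contourArea); p=k[:,0,:]
ValueError: max() iterable argument is empty
```

```bash
sed -i '/^for nm/,/x0,y0,x1,y1=b/d' seg.py; python3 seg.py >/dev/null
```

```text
(no output)
```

View pics/cl.png

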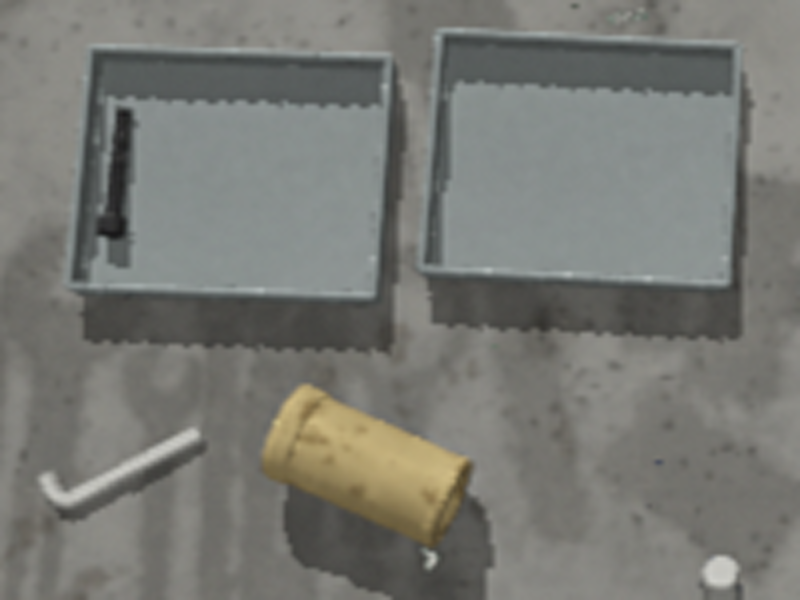

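View pics/cr.png

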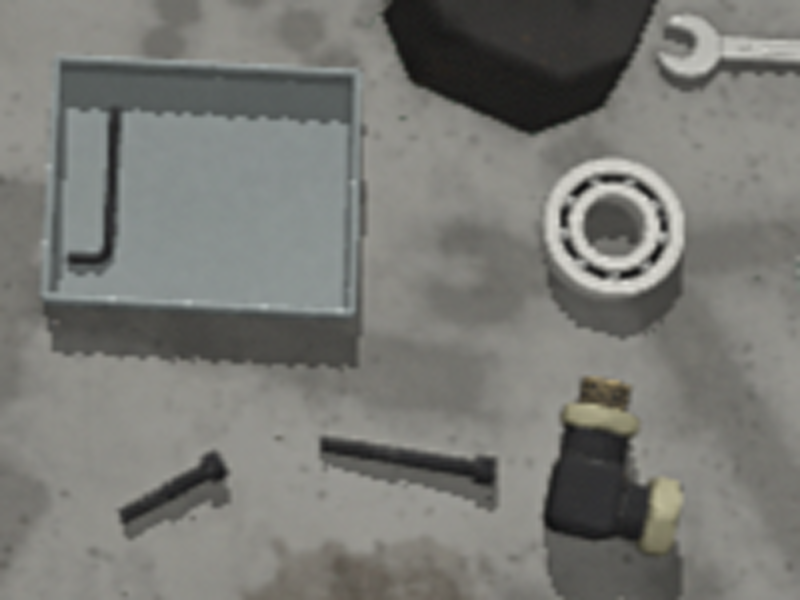

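The crops give the tray rim corners and the loose parts clearly. The hex key's bend is at (65,510) and its straight end at (200,437) in the left crop. A post at (720,572) stands beside the bench block.

```bash
cat > m2.py <<'E'
from h import *
import pickle
c=pickle.load(open('top0.pkl','rb')); s=pickle.load(open('side0.pkl','rb'))
L=lambda u,v:(130+(u-1.5)/4,165+(v-1.5)/4); R=lambda u,v:(320+(u-1.5)/4,165+(v-1.5)/4)
for n,f,q in(('screw',L,[(92,47),(392,56),(378,298),(70,290)]),('empty',L,[(436,31),(740,44),(733,287),(420,271)]),('key',R,[(58,58),(357,71),(356,314),(44,302)])):
    w=np.array([ray(c,*f(*p),22)[:2] for p in q],np.float32); r=cv2.minAreaRect(w)
    yax=w[0]+w[3]-w[1]-w[2]
    print(n,w.round(0).tolist(),'mean',w.mean(0).round(1),np.round(r[1],1),'yaxis dir',np.degrees(np.arctan2(yax[1],yax[0])).round(1))
for n,p in(('bend',(65,512)),('straight',(200,437)),('shortend',(45,476))): print(n,ray(c,*L(*p),5).round(1))
for n,p,z in(('sh tip',(122,517),7),('sh head',(224,460),7),('l tip',(321,444),7),('l head',(495,470),7),('bearing',(614,227),18)): print(n,ray(c,*R(*p),z).round(1))
for n,p in (('b lt',(310,384)),('b rt',(471,463)),('b rb',(432,545)),('b lb',(262,468))): print(n,ray(c,*L(*p),26).round(1))
def tri(a,b):
    A=[];B=[]
    for cc,p in((c,a),(s,b)):
        o=np.array(cc['pose'])[:3,3]; d=ray(cc,*p,0)-o; d/=np.linalg.norm(d); M=np.eye(3)-np.outer(d,d); A.append(M);B.append(M@o)
    return np.linalg.solve(sum(A),sum(B)).round(0)
print('post top',tri((310,308),(422,128)),'block corner',tri((275,321),(412,172)),'housing front',tri((271,138),(180,278)),'housing top',tri((268,15),(78,175)), 'bush lefttop', tri((205,263),(372,325)))
E
python3 m2.py
```

```text
screw [[676.0, 312.0], [673.0, 154.0], [544.0, 155.0], [546.0, 314.0]] mean [609.7 234. ] [159.1 130.3] yaxis dir 89.2
empty [[687.0, 132.0], [683.0, -28.0], [553.0, -27.0], [558.0, 134.0]] mean [620.3  52.5] [162.9 130.1] yaxis dir 88.1
key [[676.0, -70.0], [671.0, -226.0], [542.0, -224.0], [545.0, -64.0]] mean [ 608.4 -145.8] [160.  130.4] yaxis dir 88.5
bend [432.7 313.9   5. ]
straight [472.6 246.9   5. ]
shortend [451.1 325.6   5. ]
sh tip [ 436.9 -105.5    7. ]
sh head [ 467.1 -157.6    7. ]
l tip [ 476.1 -207.4    7. ]
l head [ 464.2 -296.4    7. ]
bearing [ 590.3 -358.4   18. ]
b lt [498.1 186.9  26. ]
b rt [459.  103.2  26. ]
b rb [417.4 121.1  26. ]
b lb [454.8 208.8  26. ]
post top [385. -32. 304.] block corner [379.  24. 254.] housing front [771.  67.  16.] housing top [937.  60. 199.] bush lefttop [451. 180.  79.]
```

Emit:
{"op": "send_rows", "data": {
  "moves": [
    [[0.75, 1, 0], [0, 0, 0.8]],
    [[0.75, 1, 0], [0, 0, 0.8]],
    [[0.75, 1, 0], [0, 0, 0.8]],
    [[0.75, 1, 0], [0, 0, 0.8]],
    [[0.75, 1, 0], [0, 0, 0.8]],
    [[0.75, 1, 0], [0, 0, 0.8]],
    [[0.75, 1, 0], [0, 0, 0.8]],
    [[0.75, 1, 0], [0, 0, 0.8]],
    [[0.75, 1, 0], [0, 0, 0.8]],
    [[0.75, 1, 0], [0, 0, 0.8]],
    [[0.75, 1, 0], [0, 0, 0.8]],
    [[0.75, 1, 0], [0, 0, 0.8]],
    [[0.75, 1, 0], [0, 0, 0.8]],
    [[0.75, 1, 0], [0, 0, 0.8]],
    [[0.75, 1, 0], [0, 0, 0.8]],
    [[0.75, 1, 0], [0, 0, 0.8]],
    [[0, 0, 0], [0, 0, 0]],
    [[0, 0, 0], [0, 0, 0]],
    [[0, 0, 0], [0, 0, 0]]
  ],
  "claw": 0.06
}}

```text
t: 1.68
position: [470.3, -253.5, 303.6]
tcp_rot: [-179.9, 0.0, 78.6]
force: [-0.4, -0.9, 0.6]
grip_width: 0.471
grip_force: 0.0
```

Emit:
{"op": "send_rows", "data": {
  "moves": [
    [[0, 0, -1], [0, 0, 0]],
    [[0, 0, -1], [0, 0, 0]],
    [[0, 0, -1], [0, 0, 0]],
    [[0, 0, -1], [0, 0, 0]],
    [[0, 0, -1], [0, 0, 0]],
    [[0, 0, -1], [0, 0, 0]],
    [[0, 0, -1], [0, 0, 0]],
    [[0, 0, -1], [0, 0, 0]],
    [[0, 0, -0.6], [0, 0, 0]],
    [[0, 0, -0.4], [0, 0, 0]],
    [[0, 0, 0], [0, 0, 0]],
    [[0, 0, 0], [0, 0, 0]],
    [[0, 0, 0], [0, 0, 0]]
  ]
}}

```text
t: 2.77
position: [471.1, -253.7, 79.8]
tcp_rot: [179.9, 0.0, 78.6]
force: [0.3, -0.2, -0.2]
grip_width: 0.472
grip_force: 0.0
```

Run:
```python
from h import *
a=grab('side')['img'][130:330,250:450]; b=grab('top')['img'][190:340,360:510]
cv2.imwrite('pics/d1.png',np.hstack([cv2.resize(a,(400,400)),cv2.resize(b,(400,400))]))
```

```text
(no output)
```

View pics/d1.png

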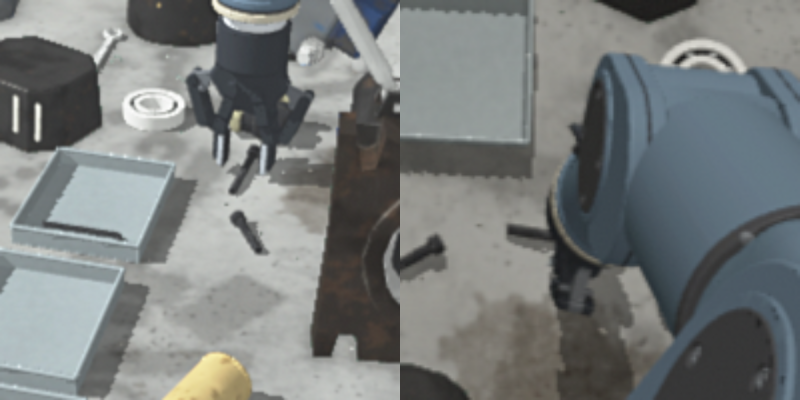

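The side view (left half) shows the long screw between the open fingers at about (250,165). I'll lower a little and grip.

Emit:
{"op": "send_rows", "data": {
  "moves": [
    [[0, 0.04, -0.16], [0, 0, 0]],
    [[0, 0, 0], [0, 0, 0]],
    [[0, 0, 0], [0, 0, 0]]
  ]
}}

```text
t: 3.12
position: [470.8, -251.9, 75.0]
tcp_rot: [180.0, 0.0, 78.7]
force: [-0.2, -0.3, 0.8]
grip_width: 0.469
grip_force: 0.0
```

Emit:
{"op": "send_rows", "data": {
  "moves": [
    [[0, 0, 0], [0, 0, 0]],
    [[0, 0, 0], [0, 0, 0]],
    [[0, 0, 0], [0, 0, 0]],
    [[0, 0, 0], [0, 0, 0]],
    [[0, 0, 0], [0, 0, 0]],
    [[0, 0, 0], [0, 0, 0]],
    [[0, 0, 0], [0, 0, 0]],
    [[0, 0, 0], [0, 0, 0]],
    [[0, 0, 0], [0, 0, 0]],
    [[0, 0, 0], [0, 0, 0]]
  ],
  "claw": 1
}}

```text
t: 3.95
position: [470.9, -252.1, 75.0]
tcp_rot: [180.0, 0.0, 78.7]
force: [-0.5, 0.8, 3.8]
grip_width: 0.077
grip_force: 58.8
```

Emit:
{"op": "send_rows", "data": {
  "moves": [
    [[0, 0, 0.3], [0, 0, 0]],
    [[0, 0, 0.7], [0, 0, 0]],
    [[0, 0, 1], [0, 0, 0]],
    [[0, 0, 1], [0, 0, 0]],
    [[0, 0, 1], [0, 0, 0]],
    [[0, 0, 1], [0, 0, 0]],
    [[0, 0, 1], [0, 0, 0]],
    [[0.5, 0, 1], [0, 0, 0]],
    [[0.5, 0, 1], [0, 0, 0.2]],
    [[0.5, 0, 1], [0, 0, 1]],
    [[0.5, 0, 0], [0, 0, 1]],
    [[0.5, 0, 0], [0, 0, 0]],
    [[0.5, 0, 0], [0, 0, 0]],
    [[0.5, 0, 0], [0, 0, 0]],
    [[0.5, 0, 0], [0, 0, 0]],
    [[0.4, 0, 0], [0, 0, 0]],
    [[0, 0, 0], [0, 0, 0]],
    [[0, 0, 0], [0, 0, 0]]
  ]
}}

```text
t: 5.45
position: [580.4, -251.7, 299.6]
tcp_rot: [-179.9, -0.0, 89.7]
force: [-0.8, -0.3, -0.8]
grip_width: 0.077
grip_force: 58.8
```

Run:
```python
from h import *
print(state()['qpos'].round(0))
a=grab('side')['img'][0:300,200:500]; b=grab('top')['img'][100:400,250:550]
cv2.imwrite('pics/d2.png',np.hstack([cv2.resize(a,(400,400)),cv2.resize(b,(400,400))]))
```

```text
[ 33.  31. -22.  89.  13.  63.   7.]
```

View pics/d2.png

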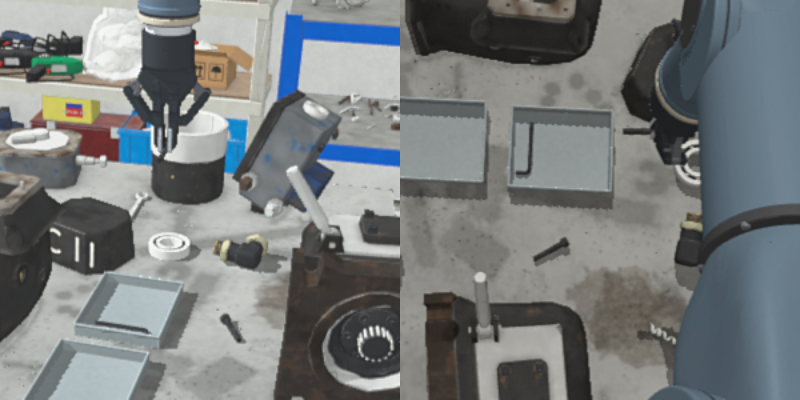

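The long screw is held level along world y, its tip visible left of the gripper at (635,130) in the right half. I'll carry it to the screw tray.

Emit:
{"op": "send_rows", "data": {
  "moves": [
    [[0, 0.9, 0], [0, 0, 0]],
    [[0, 1, 0], [0, 0, 0]],
    [[0, 1, 0], [0, 0, 0]],
    [[0, 1, 0], [0, 0, 0]],
    [[0, 1, 0], [0, 0, 0]],
    [[0, 1, 0], [0, 0, 0]],
    [[0, 1, 0], [0, 0, 0]],
    [[0, 1, 0], [0, 0, 0]],
    [[0, 1, 0], [0, 0, 0]],
    [[0, 1, 0], [0, 0, 0]],
    [[0, 1, 0], [0, 0, 0]],
    [[0, 1, 0], [0, 0, 0]],
    [[0, 1, 0], [0, 0, 0]],
    [[0, 1, 0], [0, 0, 0]],
    [[0, 1, 0], [0, 0, 0]],
    [[0, 1, 0], [0, 0, 0]],
    [[0, 1, 0], [0, 0, 0]],
    [[0, 1, 0], [0, 0, 0]],
    [[0, 0.9, 0], [0, 0, 0]],
    [[0, 0, 0], [0, 0, 0]]
  ]
}}

```text
t: 7.22
position: [579.1, 223.2, 300.3]
tcp_rot: [-180.0, -0.2, 90.0]
force: [-1.1, 1.5, 0.1]
grip_width: 0.073
grip_force: 58.8
```

Emit:
{"op": "send_rows", "data": {
  "moves": [
    [[0, 0, -1], [0, 0, 0]],
    [[0, 0, -1], [0, 0, 0]],
    [[0, 0, -1], [0, 0, 0]],
    [[0, 0, -1], [0, 0, 0]],
    [[0, 0, -1], [0, 0, 0]],
    [[0, 0, -1], [0, 0, 0]],
    [[0, 0, -0.8], [0, 0, 0]],
    [[0, 0, -0.6], [0, 0, 0]],
    [[0, 0, 0], [0, 0, 0]],
    [[0, 0, 0], [0, 0, 0]]
  ]
}}

```text
t: 8.05
position: [580.4, 217.1, 114.8]
tcp_rot: [-179.9, 0.1, 89.6]
force: [0.4, 0.6, -0.2]
grip_width: 0.078
grip_force: 58.8
```

Now lower to the floor (TCP about 79).

Emit:
{"op": "send_rows", "data": {
  "moves": [
    [[0, 0, -0.6], [0, 0, 0]],
    [[0, 0, -0.4], [0, 0, 0]],
    [[0, 0, -0.2], [0, 0, 0]],
    [[0, 0, -0.2], [0, 0, 0]],
    [[0, 0, 0], [0, 0, 0]],
    [[0, 0, 0], [0, 0, 0]]
  ]
}}

```text
t: 8.55
position: [580.9, 218.0, 80.2]
tcp_rot: [180.0, -0.0, 89.7]
force: [0.2, -0.4, -0.8]
grip_width: 0.073
grip_force: 58.8
```

Emit:
{"op": "send_rows", "data": {
  "moves": [
    [[0, 0, 0], [0, 0, 0]],
    [[0, 0, 0], [0, 0, 0]],
    [[0, 0, 0], [0, 0, 0]],
    [[0, 0, 0], [0, 0, 0]],
    [[0, 0, 0.2], [0, 0, 0]],
    [[0, 0, 0.5], [0, 0, 0]],
    [[0, 0, 1], [0, 0, 0]],
    [[0, 0, 1], [0, 0, 0]],
    [[0, 0, 1], [0, 0, 0]],
    [[0, 0, 1], [0, 0, 0]],
    [[0, 0, 1], [0, 0, 0]],
    [[0, 0, 1], [0, 0, 0]],
    [[0, 0, 1], [0, 0, 0]],
    [[0, 0, 1], [0, 0, 0]],
    [[0, 0, 0], [0, 0, 0]]
  ],
  "claw": 0.3
}}

```text
t: 9.8
position: [582.0, 219.1, 303.9]
tcp_rot: [179.6, -0.2, 89.7]
force: [0.6, 0.5, 0.2]
grip_width: 0.35
grip_force: 0.0
```

Emit:
{"op": "send_rows", "data": {
  "moves": [
    [[-0.8, 0.35, 0], [0, 0, 0.9]],
    [[-0.8, 0.35, 0], [0, 0, 0.9]],
    [[-0.8, 0.35, 0], [0, 0, 0.9]],
    [[-0.8, 0.35, 0], [0, 0, 0.9]],
    [[-0.8, 0.35, 0], [0, 0, 0.9]],
    [[-0.8, 0.35, 0], [0, 0, 0.9]],
    [[-0.4, 0.36, 0], [0, 0, 0.9]],
    [[0, 0, -1], [0, 0, 0]],
    [[0, 0, -1], [0, 0, 0]],
    [[0, 0, -1], [0, 0, 0]],
    [[0, 0, -1], [0, 0, 0]],
    [[0, 0, -1], [0, 0, 0]],
    [[0, 0, -1], [0, 0, 0]],
    [[0, 0, -1], [0, 0, 0]],
    [[0, 0, -1], [0, 0, 0]],
    [[0, 0, 0], [0, 0, 0]],
    [[0, 0, 0], [0, 0, 0]]
  ],
  "claw": 0.06
}}

```text
t: 11.22
position: [450.4, 279.4, 97.4]
tcp_rot: [-179.9, 0.0, 121.2]
force: [0.2, 0.8, 0.2]
grip_width: 0.473
grip_force: 0.0
```

Run:
```python
from h import *
a=grab('side')['img'][200:480,180:460]; b=grab('top')['img'][160:360,130:330]
cv2.imwrite('pics/d3.png',np.hstack([cv2.resize(a,(400,400)),cv2.resize(b,(400,400))]))
```

```text
(no output)
```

View pics/d3.png

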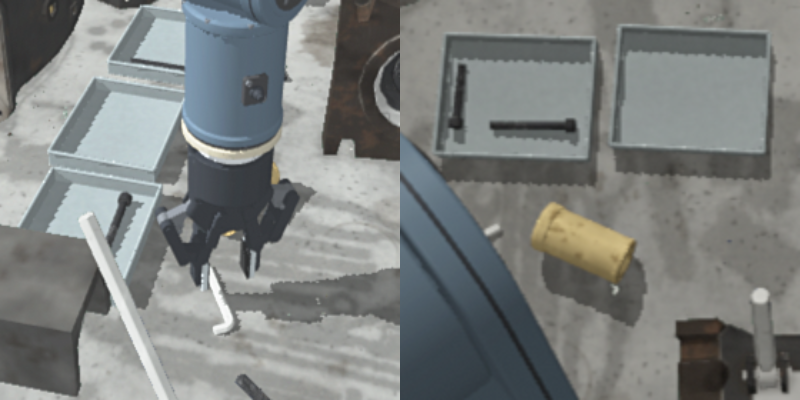

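The long screw lies flat in its tray. The key is between the fingers, nearer the +x one, so I'll shift slightly, lower and grip.

Emit:
{"op": "send_rows", "data": {
  "moves": [
    [[0.1, 0.04, 0], [0, 0, 0]],
    [[0.04, 0, -0.5], [0, 0, 0]],
    [[0, 0, -0.4], [0, 0, 0]],
    [[0, 0, 0], [0, 0, 0]],
    [[0, 0, 0], [0, 0, 0]]
  ]
}}

```text
t: 11.73
position: [454.2, 280.4, 75.0]
tcp_rot: [-180.0, 0.0, 121.2]
force: [-0.2, -0.3, 0.4]
grip_width: 0.471
grip_force: 0.0
```

Emit:
{"op": "send_rows", "data": {
  "moves": [
    [[0, 0, 0], [0, 0, 0]],
    [[0, 0, 0], [0, 0, 0]],
    [[0, 0, 0], [0, 0, 0]],
    [[0, 0, 0], [0, 0, 0]],
    [[0, 0, 0], [0, 0, 0]],
    [[0, 0, 0], [0, 0, 0]],
    [[0, 0, 0], [0, 0, 0]],
    [[0, 0, 0], [0, 0, 0]],
    [[0, 0, 0], [0, 0, 0]]
  ],
  "claw": 1
}}

```text
t: 12.48
position: [454.5, 280.6, 75.5]
tcp_rot: [179.9, 0.0, 121.2]
force: [-0.4, 0.6, 6.0]
grip_width: 0.049
grip_force: 59.0
```

Emit:
{"op": "send_rows", "data": {
  "moves": [
    [[0, 0, 0.3], [0, 0, 0]],
    [[0, 0, 0.7], [0, 0, 0]],
    [[0, 0, 1], [0, 0, 0]],
    [[0, 0, 1], [0, 0, 0]],
    [[0, 0, 1], [0, 0, 0]],
    [[0, 0, 1], [0, 0, 0]],
    [[0.6, 0, 1], [0, 0, -0.7]],
    [[0.6, 0, 1], [0, 0, -0.7]],
    [[0.6, 0, 1], [0, 0, -0.7]],
    [[0.6, 0, 1], [0, 0, -0.7]],
    [[0.6, 0, 0], [0, 0, -0.7]],
    [[0.6, 0, 0], [0, 0, -0.7]],
    [[0.6, 0, 0], [0, 0, -0.7]],
    [[0.6, 0, 0], [0, 0, -0.7]],
    [[0.6, 0, 0], [0, 0, -0.6]],
    [[0.75, 0, 0], [0, 0, 0]],
    [[0, 0, 0], [0, 0, 0]]
  ]
}}

```text
t: 13.9
position: [610.6, 279.4, 299.7]
tcp_rot: [180.0, 0.0, 90.0]
force: [0.4, -0.8, -0.7]
grip_width: 0.051
grip_force: 58.9
```

Emit:
{"op": "send_rows", "data": {
  "moves": [
    [[0, -0.85, 0], [0, 0, 0]],
    [[0, -1, 0], [0, 0, 0]],
    [[0, -1, 0], [0, 0, 0]],
    [[0, -1, 0], [0, 0, 0]],
    [[0, -1, 0], [0, 0, 0]],
    [[0, -1, 0], [0, 0, 0]],
    [[0, -1, 0], [0, 0, 0]],
    [[0, -1, 0], [0, 0, 0]],
    [[0, -1, 0], [0, 0, 0]],
    [[0, -1, 0], [0, 0, 0]],
    [[0, -1, 0], [0, 0, 0]],
    [[0, -1, 0], [0, 0, 0]],
    [[0, -1, 0], [0, 0, 0]],
    [[0, -1, 0], [0, 0, 0]],
    [[0, -1, 0], [0, 0, 0]],
    [[0, -1, 0], [0, 0, 0]],
    [[0, -1, 0], [0, 0, 0]],
    [[0, -1, 0], [0, 0, 0]],
    [[0, 0, 0], [0, 0, 0]],
    [[0, 0, 0], [0, 0, 0]]
  ]
}}

```text
t: 15.57
position: [607.2, -167.4, 299.9]
tcp_rot: [-180.0, -0.0, 90.0]
force: [-0.8, 1.0, -0.2]
grip_width: 0.054
grip_force: 58.9
```

Emit:
{"op": "send_rows", "data": {
  "moves": [
    [[0, 0, -1], [0, 0, 0]],
    [[0, 0, -1], [0, 0, 0]],
    [[0, 0, -1], [0, 0, 0]],
    [[0, 0, -1], [0, 0, 0]],
    [[0, 0, -1], [0, 0, 0]],
    [[0, 0, -1], [0, 0, 0]],
    [[0, 0, -0.8], [0, 0, 0]],
    [[0, 0, -0.6], [0, 0, 0]],
    [[0, 0, 0], [0, 0, 0]],
    [[0, 0, 0], [0, 0, 0]]
  ]
}}

```text
t: 16.4
position: [607.8, -164.3, 114.8]
tcp_rot: [-179.9, -0.1, 90.2]
force: [0.2, 0.4, -0.2]
grip_width: 0.049
grip_force: 58.9
```

Run:
```python
from h import *
a=grab('side')['img'][130:330,180:380]; b=grab('top')['img'][160:360,300:500]
cv2.imwrite('pics/d4.png',np.hstack([cv2.resize(a,(400,400)),cv2.resize(b,(400,400))]))
```

```text
(no output)
```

View pics/d4.png

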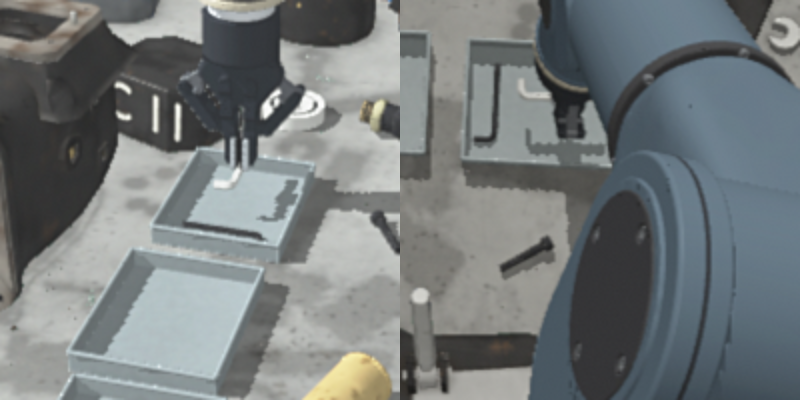

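The key is held flat over the free part of the key tray, its bend at (520,92) in the right half, clear of the fixed key. I'll lower and release.

Emit:
{"op": "send_rows", "data": {
  "moves": [
    [[0, 0, -0.6], [0, 0, 0]],
    [[0, 0, -0.4], [0, 0, 0]],
    [[0, 0, -0.2], [0, 0, 0]],
    [[0, 0, -0.23], [0, 0, 0]],
    [[0, 0, 0], [0, 0, 0]],
    [[0, 0, 0], [0, 0, 0]]
  ]
}}

```text
t: 17.0
position: [608.1, -165.7, 79.2]
tcp_rot: [180.0, -0.0, 90.2]
force: [0.0, -0.7, 0.4]
grip_width: 0.054
grip_force: 58.9
```

Emit:
{"op": "send_rows", "data": {
  "moves": [
    [[0, 0, 0], [0, 0, 0]],
    [[0, 0, 0], [0, 0, 0]],
    [[0, 0, 0], [0, 0, 0]],
    [[0, 0, 0], [0, 0, 0]],
    [[0, 0, 0.2], [0, 0, 0]],
    [[0, 0, 0.5], [0, 0, 0]],
    [[0, 0, 1], [0, 0, 0]],
    [[0, 0, 1], [0, 0, 0]],
    [[0, 0, 1], [0, 0, 0]],
    [[0, 0, 1], [0, 0, 0]],
    [[0, 0, 1], [0, 0, 0]],
    [[0, 0, 1], [0, 0, 0]],
    [[0, 0, 1], [0, 0, 0]],
    [[0, 0, 1], [0, 0, 0]],
    [[0, 0, 0], [0, 0, 0]]
  ],
  "claw": 0.1
}}

```text
t: 18.25
position: [609.7, -165.6, 303.3]
tcp_rot: [179.5, 0.1, 90.2]
force: [-0.0, 1.0, 0.5]
grip_width: 0.446
grip_force: 0.0
```

Emit:
{"op": "send_rows", "data": {
  "moves": [
    [[-0.7, 0.12, 0], [0, 0, 0.7]],
    [[-0.7, 0.12, 0], [0, 0, 0.7]],
    [[-0.7, 0.12, 0], [0, 0, 0.7]],
    [[-0.7, 0.12, 0], [0, 0, 0.7]],
    [[-0.7, 0.12, 0], [0, 0, 0.7]],
    [[-0.7, 0.12, 0], [0, 0, 0.7]],
    [[-0.7, 0.12, 0], [0, 0, 0.7]],
    [[-0.7, 0.12, 0], [0, 0, 0.7]],
    [[-0.54, 0.1, 0], [0, 0, 0.8]],
    [[0, 0, -1], [0, 0, 0]],
    [[0, 0, -1], [0, 0, 0]],
    [[0, 0, -1], [0, 0, 0]],
    [[0, 0, -1], [0, 0, 0]],
    [[0, 0, -1], [0, 0, 0]],
    [[0, 0, 0], [0, 0, 0]],
    [[0, 0, 0], [0, 0, 0]]
  ],
  "claw": 0.06
}}

```text
t: 19.58
position: [454.2, -139.0, 171.8]
tcp_rot: [-179.9, -0.1, 122.2]
force: [-0.5, 0.8, -0.2]
grip_width: 0.468
grip_force: 0.0
```

Run:
```python
from h import *
print(state()['qpos'].round(0))
a=grab('side')['img'][0:300,270:570]; b=grab('top')['img'][160:460,260:560]
cv2.imwrite('pics/d5.png',np.hstack([cv2.resize(a,(400,400)),cv2.resize(b,(400,400))]))
```

```text
[ 32.  29. -29. 120.  23.  37.  19.]
```

View pics/d5.png

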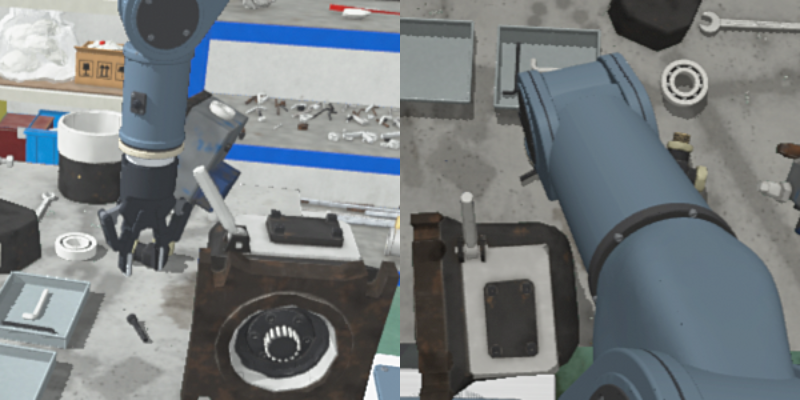

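The elbow is off to the right and clear of the block. The wrist is well above it, and the key lies in its tray at (40,300) in the left half. I'll descend.

Emit:
{"op": "send_rows", "data": {
  "moves": [
    [[0.04, 0, -1], [0, 0, 0]],
    [[0.04, 0, -1], [0, 0, 0]],
    [[0, 0, -1], [0, 0, 0]],
    [[0, 0, -0.5], [0, 0, 0]],
    [[0, 0, -0.37], [0, 0, 0]],
    [[0, 0, 0], [0, 0, 0]],
    [[0, 0, 0], [0, 0, 0]]
  ]
}}

```text
t: 20.27
position: [457.2, -139.4, 75.8]
tcp_rot: [180.0, 0.1, 122.2]
force: [-0.3, -0.5, 0.0]
grip_width: 0.473
grip_force: 0.0
```

Emit:
{"op": "send_rows", "data": {
  "moves": [
    [[0, 0, 0], [0, 0, 0]],
    [[0, 0, 0], [0, 0, 0]],
    [[0, 0, 0], [0, 0, 0]],
    [[0, 0, 0], [0, 0, 0]],
    [[0, 0, 0], [0, 0, 0]],
    [[0, 0, 0], [0, 0, 0]],
    [[0, 0, 0], [0, 0, 0]],
    [[0, 0, 0], [0, 0, 0]],
    [[0, 0, 0], [0, 0, 0]]
  ],
  "claw": 1
}}

```text
t: 21.02
position: [457.0, -139.6, 75.8]
tcp_rot: [179.9, 0.1, 122.1]
force: [-0.3, -0.0, 8.2]
grip_width: 0.07
grip_force: 58.9
```

Emit:
{"op": "send_rows", "data": {
  "moves": [
    [[0, 0, 0.3], [0, 0, 0]],
    [[0, 0, 0.7], [0, 0, 0]],
    [[0, 0, 1], [0, 0, 0]],
    [[0, 0, 1], [0, 0, 0]],
    [[0, 0, 1], [0, 0, 0]],
    [[0, 0, 1], [0, 0, 0]],
    [[0.6, 0, 1], [0, 0, -0.7]],
    [[0.6, 0, 1], [0, 0, -0.7]],
    [[0.6, 0, 1], [0, 0, -0.7]],
    [[0.6, 0, 1], [0, 0, -0.7]],
    [[0.6, 0, 0], [0, 0, -0.7]],
    [[0.6, 0, 0], [0, 0, -0.7]],
    [[0.6, 0, 0], [0, 0, -0.7]],
    [[0.6, 0, 0], [0, 0, -0.7]],
    [[0.6, 0, 0], [0, 0, -0.8]],
    [[0.6, 0, 0], [0, 0, 0]],
    [[0.6, 0, 0], [0, 0, 0]],
    [[0.64, 0, 0], [0, 0, 0]],
    [[0, 0, 0], [0, 0, 0]]
  ]
}}

```text
t: 22.6
position: [639.3, -138.6, 300.1]
tcp_rot: [179.9, -0.1, 90.2]
force: [-0.1, 0.2, -0.3]
grip_width: 0.071
grip_force: 58.8
```

Emit:
{"op": "send_rows", "data": {
  "moves": [
    [[0, 0.7, 0], [0, 0, 0]],
    [[0, 1, 0], [0, 0, 0]],
    [[0, 1, 0], [0, 0, 0]],
    [[0, 1, 0], [0, 0, 0]],
    [[0, 1, 0], [0, 0, 0]],
    [[0, 1, 0], [0, 0, 0]],
    [[0, 1, 0], [0, 0, 0]],
    [[0, 1, 0], [0, 0, 0]],
    [[0, 1, 0], [0, 0, 0]],
    [[0, 1, 0], [0, 0, 0]],
    [[0, 1, 0], [0, 0, 0]],
    [[0, 1, 0], [0, 0, 0]],
    [[0, 1, 0], [0, 0, 0]],
    [[0, 1, 0], [0, 0, 0]],
    [[0, 0.64, 0], [0, 0, 0]],
    [[0, 0, 0], [0, 0, 0]],
    [[0, 0, 0], [0, 0, 0]]
  ]
}}

```text
t: 24.02
position: [637.0, 219.7, 300.0]
tcp_rot: [-180.0, 0.0, 90.3]
force: [0.0, -0.2, 0.4]
grip_width: 0.073
grip_force: 58.8
```

Emit:
{"op": "send_rows", "data": {
  "moves": [
    [[0, 0, -1], [0, 0, 0]],
    [[0, 0, -1], [0, 0, 0]],
    [[0, 0, -1], [0, 0, 0]],
    [[0, 0, -1], [0, 0, 0]],
    [[0, 0, -1], [0, 0, 0]],
    [[0, 0, -1], [0, 0, 0]],
    [[0, 0, -0.8], [0, 0, 0]],
    [[0, 0, -0.6], [0, 0, 0]],
    [[0, 0, 0], [0, 0, 0]],
    [[0, 0, 0], [0, 0, 0]]
  ]
}}

```text
t: 24.85
position: [637.6, 217.4, 114.6]
tcp_rot: [-179.9, 0.1, 90.1]
force: [-0.3, 0.8, -0.1]
grip_width: 0.076
grip_force: 58.8
```

Run:
```python
from h import *
a=grab('side')['img'][230:430,150:350]; b=grab('top')['img'][160:360,130:330]
cv2.imwrite('pics/d6.png',np.hstack([cv2.resize(a,(400,400)),cv2.resize(b,(400,400))]))
```

```text
(no output)
```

View pics/d6.png

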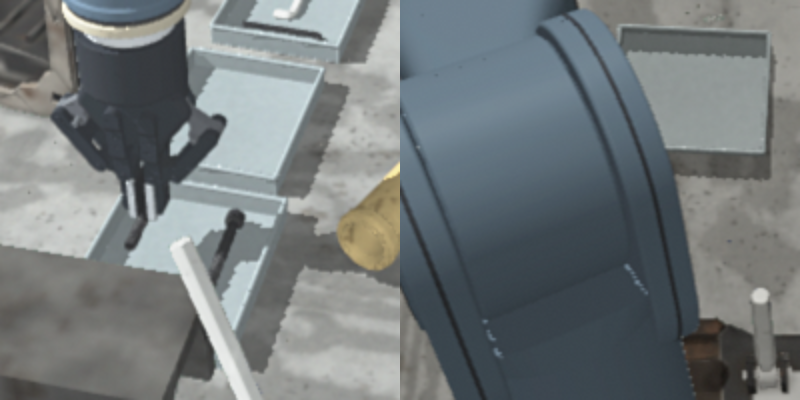

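The short screw hangs level over the far side of the screw tray (tip at (133,240), left half), clear of the long screw. I'll lower and release.

Emit:
{"op": "send_rows", "data": {
  "moves": [
    [[0, 0, -0.6], [0, 0, 0]],
    [[0, 0, -0.4], [0, 0, 0]],
    [[0, 0, -0.2], [0, 0, 0]],
    [[0, 0, -0.2], [0, 0, 0]],
    [[0, 0, 0], [0, 0, 0]],
    [[0, 0, 0], [0, 0, 0]]
  ]
}}

```text
t: 25.45
position: [637.6, 219.3, 80.1]
tcp_rot: [180.0, -0.0, 90.2]
force: [-0.4, 1.1, 0.3]
grip_width: 0.075
grip_force: 58.9
```

Emit:
{"op": "send_rows", "data": {
  "moves": [
    [[0, 0, 0], [0, 0, 0]],
    [[0, 0, 0], [0, 0, 0]],
    [[0, 0, 0], [0, 0, 0]],
    [[0, 0, 0], [0, 0, 0]],
    [[0, 0, 0.2], [0, 0, 0]],
    [[0, 0, 0.5], [0, 0, 0]],
    [[0, 0, 1], [0, 0, 0]],
    [[0, 0, 1], [0, 0, 0]],
    [[0, 0, 1], [0, 0, 0]],
    [[0, 0, 1], [0, 0, 0]],
    [[0, 0, 1], [0, 0, 0]],
    [[0, 0, 1], [0, 0, 0]],
    [[0, 0, 1], [0, 0, 0]],
    [[0, 0, 1], [0, 0, 0]],
    [[0, 0, 0], [0, 0, 0]]
  ],
  "claw": 0.3
}}

```text
t: 26.7
position: [638.8, 220.3, 304.4]
tcp_rot: [179.5, -0.2, 90.2]
force: [0.2, 0.8, 0.3]
grip_width: 0.352
grip_force: 0.0
```

Emit:
{"op": "send_rows", "data": {
  "moves": [
    [[-0.72, -0.25, 0], [0, 0, -0.48]],
    [[-0.72, -0.25, 0], [0, 0, -0.48]],
    [[-0.72, -0.25, 0], [0, 0, -0.48]],
    [[-0.72, -0.25, 0], [0, 0, -0.48]],
    [[-0.72, -0.25, 0], [0, 0, -0.48]],
    [[-0.72, -0.25, 0], [0, 0, -0.48]],
    [[-0.72, -0.25, 0], [0, 0, -0.48]],
    [[-0.72, -0.25, 0], [0, 0, -0.48]],
    [[-0.72, -0.25, 0], [0, 0, -0.48]],
    [[-0.78, -0.3, 0], [0, 0, -0.44]],
    [[0, 0, -1], [0, 0, 0]],
    [[0, 0, -1], [0, 0, 0]],
    [[0, 0, -1], [0, 0, 0]],
    [[0, 0, -1], [0, 0, 0]],
    [[0, 0, -1], [0, 0, 0]],
    [[0, 0, -1], [0, 0, 0]],
    [[0, 0, -1], [0, 0, 0]],
    [[0, 0, 0], [0, 0, 0]],
    [[0, 0, 0], [0, 0, 0]]
  ],
  "claw": -1
}}

```text
t: 28.28
position: [455.6, 155.5, 122.4]
tcp_rot: [-179.9, 0.1, 66.4]
force: [-0.8, 0.1, 1.2]
grip_width: 1.0
grip_force: 0.0
```

Run:
```python
from h import *
a=grab('side')['img'][180:430,220:470]; b=grab('top')['img'][160:360,130:330]
cv2.imwrite('pics/d7.png',np.hstack([cv2.resize(a,(400,400)),cv2.resize(b,(400,400))]))
```

```text
(no output)
```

View pics/d7.png

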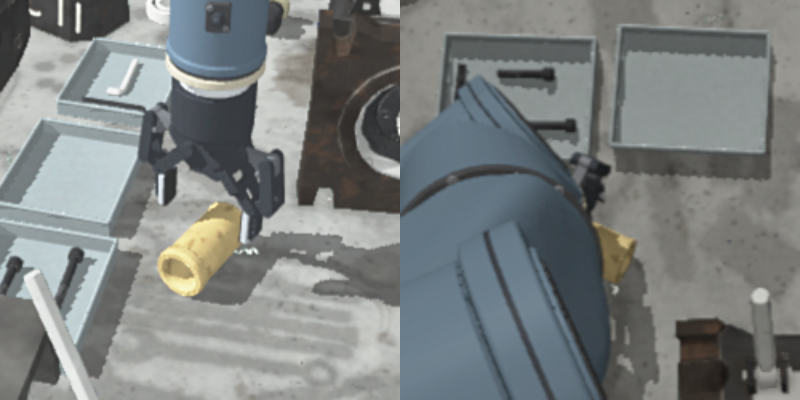

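Both screws lie in the screw tray, and the fingers straddle the bush (tips (165,185) and (250,235), bush centre (205,250)). I'll descend and grip.

Emit:
{"op": "send_rows", "data": {
  "moves": [
    [[0.04, 0.02, -0.5], [0, 0, 0]],
    [[0, 0, -0.5], [0, 0, 0]],
    [[0, 0, -0.5], [0, 0, 0]],
    [[0, 0, -0.3], [0, 0, 0]],
    [[0, 0, 0], [0, 0, 0]],
    [[0, 0, 0], [0, 0, 0]]
  ]
}}

```text
t: 28.88
position: [457.4, 156.1, 78.2]
tcp_rot: [180.0, -0.0, 66.4]
force: [0.6, 0.4, 0.7]
grip_width: 0.999
grip_force: 0.0
```

Emit:
{"op": "send_rows", "data": {
  "moves": [
    [[0, 0, 0], [0, 0, 0]],
    [[0, 0, 0], [0, 0, 0]],
    [[0, 0, 0], [0, 0, 0]],
    [[0, 0, 0], [0, 0, 0]],
    [[0, 0, 0], [0, 0, 0]],
    [[0, 0, 0], [0, 0, 0]],
    [[0, 0, 0], [0, 0, 0]],
    [[0, 0, 0], [0, 0, 0]],
    [[0, 0, 0], [0, 0, 0]]
  ],
  "claw": 1
}}

```text
t: 29.63
position: [457.2, 156.1, 78.2]
tcp_rot: [180.0, -0.0, 66.4]
force: [-1.1, -1.1, 9.8]
grip_width: 0.596
grip_force: 61.6
```

Emit:
{"op": "send_rows", "data": {
  "moves": [
    [[0, 0, 0.3], [0, 0, 0]],
    [[0, 0, 0.7], [0, 0, 0]],
    [[0, 0, 1], [0, 0, 0]],
    [[0, 0, 1], [0, 0, 0]],
    [[0, 0, 1], [0, 0, 0]],
    [[0, 0, 1], [0, 0, 0]],
    [[0.65, -0.4, 0], [0, 0, 0.44]],
    [[0.65, -0.4, 0], [0, 0, 0.44]],
    [[0.65, -0.4, 0], [0, 0, 0.44]],
    [[0.65, -0.4, 0], [0, 0, 0.44]],
    [[0.65, -0.4, 0], [0, 0, 0.44]],
    [[0.65, -0.4, 0], [0, 0, 0.44]],
    [[0.65, -0.4, 0], [0, 0, 0.44]],
    [[0.65, -0.4, 0], [0, 0, 0.44]],
    [[0.65, -0.4, 0], [0, 0, 0.44]],
    [[0.65, -0.54, 0], [0, 0, 0.44]],
    [[0, 0, 0], [0, 0, 0]],
    [[0, 0, 0], [0, 0, 0]]
  ]
}}

```text
t: 31.13
position: [619.4, 50.8, 201.8]
tcp_rot: [-179.9, 0.0, 88.2]
force: [-0.3, 0.2, -5.8]
grip_width: 0.596
grip_force: 64.7
```

Run:
```python
from h import *
a=grab('side')['img'][130:380,150:400]; b=grab('top')['img'][160:360,200:400]
cv2.imwrite('pics/d8.png',np.hstack([cv2.resize(a,(400,400)),cv2.resize(b,(400,400))]))
```

```text
(no output)
```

View pics/d8.png

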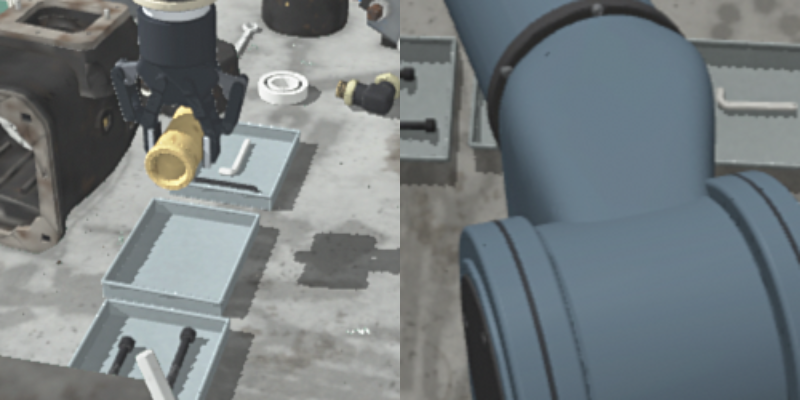

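The bush is held level above the empty tray. I'll lower it onto the floor and open just enough.

Emit:
{"op": "send_rows", "data": {
  "moves": [
    [[0, 0.05, -1], [0, 0, 0]],
    [[0, 0, -1], [0, 0, 0]],
    [[0, 0, -1], [0, 0, 0]],
    [[0, 0, -0.7], [0, 0, 0]],
    [[0, 0, -0.5], [0, 0, 0]],
    [[0, 0, -0.3], [0, 0, 0]],
    [[0, 0, -0.26], [0, 0, 0]],
    [[0, 0, 0], [0, 0, 0]],
    [[0, 0, 0], [0, 0, 0]]
  ]
}}

```text
t: 31.98
position: [619.8, 53.9, 84.0]
tcp_rot: [180.0, -0.0, 88.4]
force: [-0.5, -0.3, -5.0]
grip_width: 0.597
grip_force: 64.7
```

Emit:
{"op": "send_rows", "data": {
  "moves": [
    [[0, 0, 0], [0, 0, 0]],
    [[0, 0, 0], [0, 0, 0]],
    [[0, 0, 0], [0, 0, 0]],
    [[0, 0, 0], [0, 0, 0]],
    [[0, 0, 0], [0, 0, 0]],
    [[0, 0, 0.2], [0, 0, 0]],
    [[0, 0, 0.5], [0, 0, 0]],
    [[0, 0, 1], [0, 0, 0]],
    [[0, 0, 1], [0, 0, 0]],
    [[0, 0, 1], [0, 0, 0]],
    [[0, 0, 1], [0, 0, 0]],
    [[0, 0, 1], [0, 0, 0]],
    [[0, 0, 1], [0, 0, 0]],
    [[0, 0, 1], [0, 0, 0]],
    [[0, 0, 1], [0, 0, 0]],
    [[0, 0, 0], [0, 0, 0]],
    [[0, 0, 0], [0, 0, 0]]
  ],
  "claw": -0.7
}}

```text
t: 33.4
position: [619.9, 54.0, 303.5]
tcp_rot: [179.8, -0.0, 88.4]
force: [-0.3, 0.4, -0.5]
grip_width: 0.848
grip_force: 0.0
```

Emit:
{"op": "send_rows", "data": {
  "moves": [
    [[0, -1, 0], [0, 0, 0]],
    [[0, -1, 0], [0, 0, 0]],
    [[0, -1, 0], [0, 0, 0]],
    [[0, -1, 0], [0, 0, 0]],
    [[0, -1, 0], [0, 0, 0]],
    [[0, -1, 0], [0, 0, 0]],
    [[0, -1, 0], [0, 0, 0]],
    [[0, -1, 0], [0, 0, 0]],
    [[0, -1, 0], [0, 0, 0]],
    [[0, -1, 0], [0, 0, 0]],
    [[0, -1, 0], [0, 0, 0]],
    [[0, -1, 0], [0, 0, 0]],
    [[0, -1, 0], [0, 0, 0]],
    [[0, -1, 0], [0, 0, 0]],
    [[0, -1, 0], [0, 0, 0]],
    [[0, -1, 0], [0, 0, 0]],
    [[0, 0, 0], [0, 0, 0]],
    [[0, 0, 0], [0, 0, 0]]
  ]
}}

```text
t: 34.9
position: [618.4, -348.1, 299.5]
tcp_rot: [-179.9, -0.0, 88.2]
force: [0.1, -0.1, 0.4]
grip_width: 0.848
grip_force: 0.0
```

Run:
```python
from h import *
a=grab('side')['img'][150:400,150:400]; b=grab('top')['img'][160:400,140:500]
cv2.imwrite('pics/d9.png',np.hstack([cv2.resize(a,(300,300)),cv2.resize(b,(450,300))]))
```

```text
(no output)
```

View pics/d9.png

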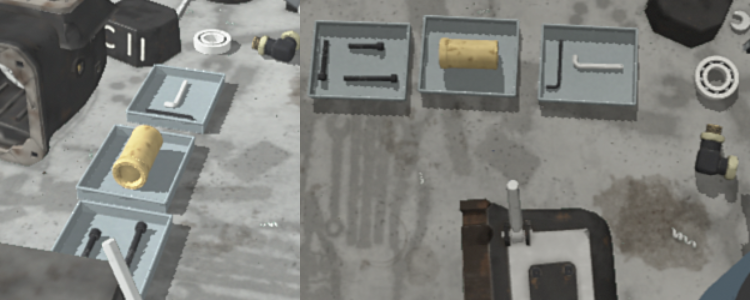

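All four parts lie in their trays: both screws at about (370,62), the bush at (468,53), the key at (597,65). The elbow and bearing look undisturbed. I'll hand the job in.

```bash
python3 -c "
from workcell import *
print(job_done())"
```

```text
the job is handed in; nothing more can be done
None
```

I put both screws, the hex key and the bush in their trays and handed the job in at about 35 s. In the final picture each part lies on its tray floor and the elbow and bearing look unmoved, but the hand-in gave no verdict.

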